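Bud vases to the display rack, in reverse order

ROBOT

A 7-joint arm with a two-finger parallel gripper is mounted at the origin on the work surface. World frame = base frame: x ahead of the robot, y to its left, z up, the work surface at z = 0. Lengths are in m, angles in rad, forces in N, time in s.
With the tool pointing down it reaches from about 0.425 to 0.875 m from the base axis. Payload 4.7 kg.
Tool frame: the origin (TCP) lies between the finger pads; the fingertips stand 14 mm ahead of it and the grasp point (between the pads) lies 5 mm behind it; z points along the fingers, y is the line along which they close (so a half turn about z gives the same grasp; the last joint's range is limited). The gripper opens to 87 mm and grips with 3 to 60 N. Pads are 19 mm wide; open, the fingers measure 117 mm over their backs; the gripper's body (75 mm by 190 mm) begins 51 mm behind the grasp point.
Start: joints at [1.171, 0.321, -0.07, 1.45, 0.023, 1.371, -0.057], TCP at [0.261, -0.595, 0.237] pointing down, gripper open.
Joint ranges: [-2.86, 2.86], [-0.3, 2.09], [-1.38, 1.24], [0.06, 2.45], [-1.56, 4.7], [0.09, 2.05], [-2.69, 2.69]. Speed limits (rad/s): [2.57, 2.57, 3.14, 3.14, 3.14, 3.14, 3.14].

INTERFACE

Orientations are given as a rotation vector (axis times angle).
In Python, from bench import ctrl gives the robot as it stands.
- The arm moves only by the tool step_arm, never from a script. Its argument "commands" is a list of rows, each an object with "travel": the shift along the tool's x, y, z in m, a list of three; "turn": the turn, a rotation vector about the tool's x, y, z in degrees, a list of three. A call has 1 to 5 rows; each row is the pose to reach, as a shift and turn from the pose commanded when the call began, along the tool's axes at that moment; what a row does not reach only later rows make up. A row lasts 1/10 s, in which the tool goes at most 50 mm and 8.59 degrees, less where a joint would pass 70% of its speed; a pose out of reach is approached as far as the arm can. A call with a gripper value outside its range is refused whole. "gripper" is the opening, from 0 (shut) to 1 (fully open), set as the call begins (left out, the last holds). The fingers move at their own pace and stop on an object; "force" is the grip in N (left out, the last holds). Time passes only in rows, so rows that repeat a pose let the fingers close. It gives the time, the measured TCP pose, the force, the opening and the grip force at its end, in the units of the state.
- ctrl.get_state(): the state, without advancing time (a new reading comes with each control period).
- ctrl.get_image(name): name is "side" or "top"; returns the picture (400x640x3 uint8, red, green, blue); there is no depth.
- ctrl.camera_model(name): a dict with "fx", "fy", "cx", "cy" (pixels), "k1" (the pictures are not rectified: a ray, as slopes to the right and down, at radius r is drawn at 1 + k1 r^2 times it, then the intrinsics apply), "R" (3x3) and "t" (3): a world point X has camera coordinates R X + t. Camera axes: x right, y down, z forward; pixel columns grow to the right and rows downward; lengths in m; the calibration is good to about 2 mm. A picture is of the moment at which its call begins. camera_model takes no time and is no camera call.
- ctrl.close_job(): hands the job in; it is judged then, once.
The state is a dict: "time": time; "joint_positions": joint angles; "qd": joint speeds; "joint_torque": joint torques, N m; "position": TCP position; "tool_rot": TCP orientation; "ft_force": force on the tool from outside, world axes, zero at the start; "torque": the same for the moment, N m; "grip_width": opening from 0.0 (shut) to 1.0 (fully open); "grip_force": force on a finger pad.
Only numpy, scipy, OpenCV 4.12 (cv2) and the standard library are available. Lean on these libraries where they do the work, as an engineer would, in place of code of your own. Each camera call takes 0.05 s, during which the arm holds its last target. There are 200 camera calls.

TASK

Move the four bud vases from the wooden carrying rack into the wells of the green display rack in reverse order, so that guests sitting across the table see the row as you see it now: the vase now at the left end (as the robot sees it) goes into the right-end well, the second from the left into the second from the right, and so on. Set each one down gently, upright in its well, without dropping it or tipping any vase over.

Things in the scene. Friction and masses are not known exactly. Their poses are not given: they have to be found in the camera images.
- vase_ball: the round-bellied bud vase of blush stoneware: 105 mm tall, foot 48 mm in diameter, ball belly 66 mm at its widest (38 mm up), then an upright cylindrical neck 28 mm in diameter from 70 to 105 mm up (grip it there). About 240 g. Loose; origin at the centre of its underside, z up its axis; round. Starts on a cork seat of the carrying rack.
- vase_tube: the straight tubular bud vase of blush stoneware: a plain upright cylinder 48 mm in diameter and 125 mm tall, the tallest. About 220 g. Loose; origin at the centre of its underside, z up its axis; round. Starts on a cork seat of the carrying rack.
- vase_cone: the slim conical bud vase of blush stoneware: 92 mm tall, foot 48 mm in diameter, tapering from 14 to 56 mm up into an upright cylindrical neck 20 mm in diameter from 56 to 92 mm up (grip it there). About 130 g. Loose; origin at the centre of its underside, z up its axis; round. Starts on a cork seat of the carrying rack.
- vase_pot: the squat pot of blush stoneware: 58 mm tall, the lowest and widest-mouthed; foot 48 mm in diameter, upright sides 60 mm in diameter from 18 to 58 mm up (grip it there). About 180 g. Loose; origin at the centre of its underside, z up its axis; round. Starts on a cork seat of the carrying rack.
- seat_ball: the cork seat (flat disc 68 mm in diameter, 5 mm thick, fixed in the carrying rack) on which the round-bellied vase stands at the start; all four seats look alike. Origin at the centre of its underside; the vase's foot starts 5 mm above it. It stays where it is, so it tells where that vase stood.
- seat_tube: the cork seat (flat disc 68 mm in diameter, 5 mm thick, fixed in the carrying rack) on which the tube vase stands at the start; all four seats look alike. Origin at the centre of its underside; the vase's foot starts 5 mm above it. It stays where it is, so it tells where that vase stood.
- seat_cone: the cork seat (flat disc 68 mm in diameter, 5 mm thick, fixed in the carrying rack) on which the cone vase stands at the start; all four seats look alike. Origin at the centre of its underside; the vase's foot starts 5 mm above it. It stays where it is, so it tells where that vase stood.
- seat_pot: the cork seat (flat disc 68 mm in diameter, 5 mm thick, fixed in the carrying rack) on which the pot vase stands at the start; all four seats look alike. Origin at the centre of its underside; the vase's foot starts 5 mm above it. It stays where it is, so it tells where that vase stood.
- carrier: the wooden carrying rack, a tray 100 x 326 mm (side lips 22 mm high, brass end handles 45 mm high), fixed to the table beside the display rack. Origin at the centre of its underside, on the table; y runs along the row to the robot's left (within 20 degrees), z up. Seats at x = 0, y = -117, -39, 39, 117 mm in its frame, their tops 19 mm above its underside.
- riser: the dark green display rack, a block 100 x 324 x 30 mm with four round felt-lined wells in its top, fixed to the table left or right of the carrying rack. Origin at the centre of its underside; y runs along the row to the robot's left (within 20 degrees), z up. Wells at x = 0, y = -117, -39, 39, 117 mm in its frame, 68 mm across, 10 mm deep: floor 20 mm above the underside.
Not all that is in view belongs to the job. What is shaped like the vase_ball but red or turquoise is not meant. Leave any turquoise look-alike of the vase_tube alone.

How it is judged:
At the end, for the whole second after the job is handed in: Each vase is in the well that mirrors its starting seat (seat at y in the carrying rack's frame, well at -y in the display rack's), within 13 mm of the well's centre along x and y, foot on the well's floor within 3.5 mm, upright within 0.08 rad, still (under 0.02 m/s), not touched by the fingers (x of vase_ball in the frame of riser between -0.013 and 0.013 m and z of vase_ball in the frame of riser between 0.0165 and 0.0235 m and angle between each of vase_ball, vase_tube, vase_cone, vase_pot's own z axis and vertical below 0.08 rad and linear speed of each of vase_ball, vase_tube, vase_cone, vase_pot below 0.02 m/s and contact force between each of vase_ball, vase_tube, vase_cone, vase_pot and the fingers below 0.05 N and ((y of seat_ball in the frame of carrier between -0.137 and -0.097 m and y of vase_ball in the frame of riser between 0.104 and 0.13 m) or (y of seat_ball in the frame of carrier between -0.059 and -0.019 m and y of vase_ball in the frame of riser between 0.026 and 0.052 m) or (y of seat_ball in the frame of carrier between 0.019 and 0.059 m and y of vase_ball in the frame of riser between -0.052 and -0.026 m) or (y of seat_ball in the frame of carrier between 0.097 and 0.137 m and y of vase_ball in the frame of riser between -0.13 and -0.104 m)) and x of vase_tube in the frame of riser between -0.013 and 0.013 m and z of vase_tube in the frame of riser between 0.0165 and 0.0235 m and ((y of seat_tube in the frame of carrier between -0.137 and -0.097 m and y of vase_tube in the frame of riser between 0.104 and 0.13 m) or (y of seat_tube in the frame of carrier between -0.059 and -0.019 m and y of vase_tube in the frame of riser between 0.026 and 0.052 m) or (y of seat_tube in the frame of carrier between 0.019 and 0.059 m and y of vase_tube in the frame of riser between -0.052 and -0.026 m) or (y of seat_tube in the frame of carrier between 0.097 and 0.137 m and y of vase_tube in the frame of riser between -0.13 and -0.104 m)) and x of vase_cone in the frame of riser between -0.013 and 0.013 m and z of vase_cone in the frame of riser between 0.0165 and 0.0235 m and ((y of seat_cone in the frame of carrier between -0.137 and -0.097 m and y of vase_cone in the frame of riser between 0.104 and 0.13 m) or (y of seat_cone in the frame of carrier between -0.059 and -0.019 m and y of vase_cone in the frame of riser between 0.026 and 0.052 m) or (y of seat_cone in the frame of carrier between 0.019 and 0.059 m and y of vase_cone in the frame of riser between -0.052 and -0.026 m) or (y of seat_cone in the frame of carrier between 0.097 and 0.137 m and y of vase_cone in the frame of riser between -0.13 and -0.104 m)) and x of vase_pot in the frame of riser between -0.013 and 0.013 m and z of vase_pot in the frame of riser between 0.0165 and 0.0235 m and ((y of seat_pot in the frame of carrier between -0.137 and -0.097 m and y of vase_pot in the frame of riser between 0.104 and 0.13 m) or (y of seat_pot in the frame of carrier between -0.059 and -0.019 m and y of vase_pot in the frame of riser between 0.026 and 0.052 m) or (y of seat_pot in the frame of carrier between 0.019 and 0.059 m and y of vase_pot in the frame of riser between -0.052 and -0.026 m) or (y of seat_pot in the frame of carrier between 0.097 and 0.137 m and y of vase_pot in the frame of riser between -0.13 and -0.104 m))).
It fails at once if a vase was tipped over (angle between any of vase_ball, vase_tube, vase_cone, vase_pot's own z axis and vertical above 0.7 rad).
It fails at once if a vase was dropped onto the display rack (came down faster than 0.45 m/s in the last 20 mm above a well's floor) ((z of vase_ball in the frame of riser below 0.04 m and x of vase_ball in the frame of riser between -0.05 and 0.05 m and y of vase_ball in the frame of riser between -0.16 and 0.16 m and linear speed of vase_ball above 0.45 m/s) or (z of vase_tube in the frame of riser below 0.04 m and x of vase_tube in the frame of riser between -0.05 and 0.05 m and y of vase_tube in the frame of riser between -0.16 and 0.16 m and linear speed of vase_tube above 0.45 m/s) or (z of vase_cone in the frame of riser below 0.04 m and x of vase_cone in the frame of riser between -0.05 and 0.05 m and y of vase_cone in the frame of riser between -0.16 and 0.16 m and linear speed of vase_cone above 0.45 m/s) or (z of vase_pot in the frame of riser below 0.04 m and x of vase_pot in the frame of riser between -0.05 and 0.05 m and y of vase_pot in the frame of riser between -0.16 and 0.16 m and linear speed of vase_pot above 0.45 m/s)).
It also fails if it takes over 109 s, if anything falls off the work surface, if the arm or the gripper's body presses on something with over 40 N, if the wrist force passes 120 N, or if a joint passes its speed limit or range.

## Working session

There is one attempt and no reset: what is moved stays moved. The work goes in short steps, Python scripts to look and compute and a tool call to move; the robot and the scene stay as the last step left them, time stands still between calls to the robot, and variables do not carry over. Pictures are saved under pics/ and viewed, at most 14 in all, crops included, and the job is handed in when it is done.

Besides the shell and the picture viewer there is one more tool, called after ">>>" as a command line: name --argument value ..., lists and objects as JSON in quotes. step_arm: Moves the arm, as the interface text tells. Its arguments: {"type":"object","properties":{"commands":{"type":"array"},"gripper":{"type":"number"},"force":{"type":"number"}},"required":["commands"]}

```bash
mkdir -p pics; python3 - <<'E'
from bench import ctrl
import cv2
for n in("top","side"):
    im=ctrl.get_image(n); cv2.imwrite(f"pics/{n}0.png",im[:,:,::-1]); 
    m=ctrl.camera_model(n); print(n,m)
s=ctrl.get_state(); print(s)
E
```

```text
top {'fx': 461.53043698558685, 'fy': 461.53043698558685, 'cx': 324.21184615493144, 'cy': 199.2068426001529, 'k1': -0.018909295544484096, 'R': array([[-0.0217255 , -0.99958647,  0.01883832],
       [-0.98797296,  0.01858009, -0.15350636],
       [ 0.15309287, -0.02194676, -0.98796807]]), 't': array([-0.04288546,  0.46574873,  1.02272824])}
side {'fx': 376.5642819515113, 'fy': 376.5642819515113, 'cx': 311.2573494728052, 'cy': 201.16204763769085, 'k1': -0.08498064736225493, 'R': array([[-0.88021837, -0.47427202,  0.01678315],
       [-0.37028027,  0.66423699, -0.64937026],
       [ 0.29683016, -0.5778021 , -0.76028718]]), 't': array([0.38308802, 0.21697918, 0.98701363])}
{'time': 0.1, 'joint_positions': array([ 1.17110987,  0.32175336, -0.07011367,  1.45156758,  0.02260752,
        1.37082053, -0.05688338]), 'qd': array([ 0.00290685, -0.00170548, -0.00072738, -0.00260164,  0.00132438,
       -0.00015035,  0.00035051]), 'joint_torque': array([ 2.85660280e-04, -4.92569947e+01, -4.05474566e-01, -3.13397777e+01,
       -6.42262702e-02,  3.94820469e-02,  6.37591006e-05]), 'position': array([ 0.26112599, -0.59471077,  0.23556088]), 'tool_rot': array([-3.07290479e+00, -6.45110825e-01,  7.10811437e-04]), 'ft_force': array([ 0.69706859, -0.06941237, -0.23916477]), 'torque': array([-0.01817672,  0.01051073, -0.01037827]), 'grip_force': 0.0, 'grip_width': 1.0011886251779403}
```

View pics/top0.png

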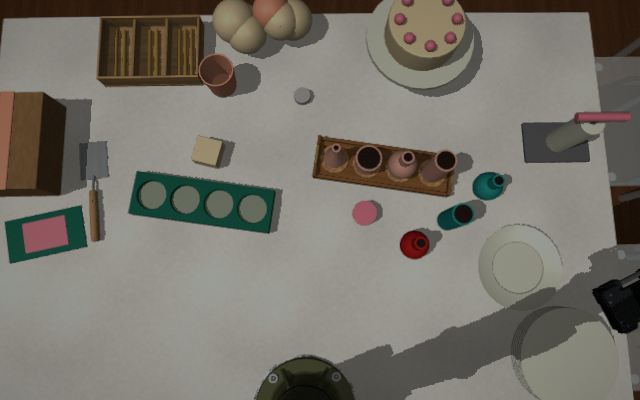

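View pics/side0.png

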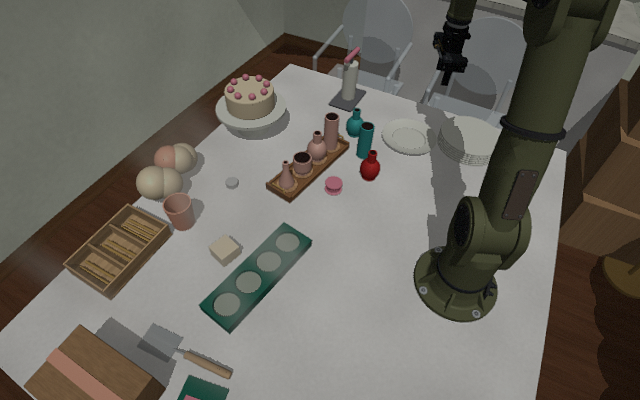

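The top view shows the row from the robot's left: cone (336,152), pot (369,160), ball (402,164), tube (440,165). The green rack's wells are at (152,194), (186,199), (219,204) and (252,208). The look-alikes are turquoise at (489,185) and (460,215) and red at (415,243). They stand outside the wooden rack, so they aren't meant.

```bash
cat > h.py <<'E'
from bench import ctrl
import numpy as np, cv2
from scipy.spatial.transform import Rotation as Ro
def ray(n,uv):
    m=ctrl.camera_model(n); K=np.array([[m['fx'],0,m['cx']],[0,m['fy'],m['cy']],[0,0,1.]])
    p=cv2.undistortPoints(np.array([[uv]],float),K,np.array([m['k1'],0,0,0.]))[0,0]
    return -m['R'].T@m['t'], m['R'].T@np.array([p[0],p[1],1])
def onz(n,uv,z):
    o,d=ray(n,uv); return (o+d*(z-o[2])/d[2])[:2]
def proj(n,X):
    m=ctrl.camera_model(n); c=m['R']@np.array(X)+m['t']; s=c[:2]/c[2]; s=s*(1+m['k1']*(s@s)); return s[0]*m['fx']+m['cx'],s[1]*m['fy']+m['cy']
def row(pts):  # 4 pts left->right : centre, yaw, residuals
    P=np.array(pts); c=P.mean(0); y=np.array([117,39,-39,-117])/1e3
    d=(y[:,None]*(P-c)).sum(0)/(y@y); L=np.linalg.norm(d); u=d/L; yaw=np.arctan2(-u[0],u[1])
    return c,yaw,L,(P-c-y[:,None]*u)*1e3,c+y[:,None]*u
E
python3 - <<'E'
from h import *
im=cv2.imread("pics/top0.png"); hsv=cv2.cvtColor(im,cv2.COLOR_BGR2HSV)
# wells: greyish-green discs within the green rack
r=np.zeros(im.shape[:2],np.uint8); r[165:240,125:285]=1
g=((hsv[...,0]>65)&(hsv[...,0]<95)&(hsv[...,1]>120)&(r>0)).astype(np.uint8)
cs,_=cv2.findContours(g,cv2.RETR_EXTERNAL,2); c=max(cs,key=cv2.contourArea)
print("rack",[ [np.round(onz("top",p,.03),3).tolist(),p.astype(int).tolist()] for p in cv2.boxPoints(cv2.minAreaRect(c))])
cs,h=cv2.findContours(g,cv2.RETR_CCOMP,2)
W=[]
for c,hh in zip(cs,h[0]):
    if hh[3]>=0 and cv2.contourArea(c)>200: 
        e=cv2.fitEllipse(c); W.append(e); 
W.sort(key=lambda e:e[0][0]); print(W)
if len(W)==4: print("riser",row([onz("top",e[0],.025) for e in W]))
V=[]
for uv,z in(((336,150),.111),((369,159),.077),((405,158),.124),((445,160),.144)):
    x,y=uv; w=18; p=cv2.cvtColor(im,cv2.COLOR_BGR2GRAY)[y-w:y+w,x-w:x+w]; m=(p<55).astype(np.uint8)
    n,l,st,ce=cv2.connectedComponentsWithStats(m)
    i=min([k for k in range(1,n) if st[k,4]>8],key=lambda k:np.hypot(*(ce[k]-w)),default=None)
    if i: q=ce[i]+[x-w,y-w]; print(uv,q,st[i],onz("top",q,z)); V.append(onz("top",q,z))
if len(V)==4: print("carrier",row(V))
a=cv2.resize(im[130:205,305:465],None,fx=5,fy=5,interpolation=2); cv2.imwrite("pics/c1.png",a)
E
```

```text
rack [[[0.442, 0.396], [128, 213]], [[0.542, 0.387], [134, 170]], [[0.49, 0.062], [274, 189]], [[0.391, 0.075], [268, 232]]]
[((152.09808349609375, 194.51063537597656), (28.574331283569336, 30.52775001525879), 42.58995819091797), ((185.34417724609375, 199.18460083007812), (28.713775634765625, 30.738927841186523), 33.101966857910156), ((218.6351776123047, 203.7760772705078), (29.455101013183594, 30.673755645751953), 45.47283935546875), ((252.00119018554688, 208.47201538085938), (29.925756454467773, 30.582550048828125), 43.20847702026367)]
riser (array([0.46654142, 0.22985041]), np.float64(-0.15862562607338043), np.float64(0.9989258340298995), array([[-0.00042984, -0.08815541],
       [-0.07059252, -0.08973076],
       [ 0.0763007 ,  0.03026251],
       [-0.00527834,  0.14762367]]), array([[0.48502288, 0.34538152],
       [0.4727019 , 0.26836078],
       [0.46038093, 0.19134005],
       [0.44805995, 0.11431931]]))
(336, 150) [335.75  147.375] [16 14  5  4 16] [ 0.56657408 -0.07817983]
(369, 159) [368.50518135 157.44818653] [  7   6  22  22 386] [ 0.55134434 -0.15278236]
(405, 158) [407.71428571 156.5       ] [17 13  8  8 56] [ 0.54041321 -0.23128516]
(445, 160) [445.60546875 159.78515625] [ 10   9  18  18 256] [ 0.52707651 -0.306697  ]
carrier (array([ 0.54635203, -0.19223609]), np.float64(-0.16779810154580233), np.float64(0.9935107647263071), array([[ 0.68166393, -1.30046426],
       [-1.52115181,  1.00148358],
       [ 0.57463813, -0.59683079],
       [ 0.26484976,  0.89581146]]), array([[ 0.56589241, -0.07687936],
       [ 0.55286549, -0.15378385],
       [ 0.53983857, -0.23068833],
       [ 0.52681166, -0.30759281]]))
```

View pics/c1.png

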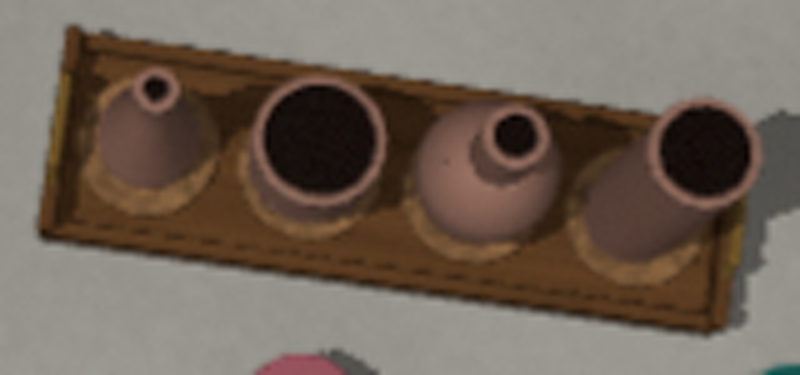

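Crop: the wooden rack holds, left to right, cone (336,147), pot (368,157), ball (408,157) and tube (446,160). All four are blush, and the spacing matches 78 mm to within 2 mm. Wells from the left: (.485,.345), (.473,.268), (.460,.191), (.448,.114). First move: go toward the cone while turning the tool.

>>> step_arm --commands '[{"travel": [0.036,-0.026,0],"turn": [0,0,-8]},{"travel": [0.072,-0.052,0],"turn": [0,0,-16]},{"travel": [0.108,-0.078,0],"turn": [0,0,-24]},{"travel": [0.144,-0.104,0],"turn": [0,0,-32]},{"travel": [0.18,-0.13,0],"turn": [0,0,-40]}]' --gripper 1 --force 20

```text
time: 0.6
position: [0.3743, -0.4019, 0.2362]
tool_rot: [-2.663, -1.665, 0.0]
ft_force: [0.5, 0.4, 0.5]
grip_width: 0.998
grip_force: 0.0
```

```bash
cat >> h.py <<'E'
CY=-0.168; RY=-0.159; TY=-0.164  # carrier, riser, tool yaw
CA=dict(cone=(.566,-.077),pot=(.553,-.154),ball=(.540,-.231),tube=(.527,-.308))
WE=dict(cone=(.448,.114),pot=(.460,.191),ball=(.473,.268),tube=(.485,.345))
def st(goal=None):
    s=ctrl.get_state(); p=s['position']; R=Ro.from_rotvec(s['tool_rot']).as_matrix()
    print("t%.1f"%s['time'],"p",p.round(4),"ft",s['ft_force'].round(1),"w",round(s['grip_width'],3),"gf",round(s['grip_force'],1),"q",s['joint_positions'].round(2))
    D=np.array([[np.sin(-TY),np.cos(TY),0],[np.cos(TY),np.sin(TY),0],[0,0,-1]]).T
    print(" turn needed deg",np.degrees(Ro.from_matrix(R.T@D).as_rotvec()).round(2))
    if goal is not None: print(" travel (tool axes) mm",((np.array(goal)-p)@R*1e3).round(1))
E
python3 -c "
from h import *
st([*CA['cone'],.236])"
```

```text
t0.6 p [ 0.3743 -0.4019  0.2362] ft [0.5 0.4 0.5] w 0.998 gf 0.0 q [ 1.02  0.12 -0.27  1.7   0.03  1.33  0.29]
 turn needed deg [ -0.03  -0.   -16.57]
 travel (tool axes) mm [3.761e+02 3.000e+01 2.000e-01]
```

>>> step_arm --commands '[{"travel": [0.045,0.004,0],"turn": [0,0,-8]},{"travel": [0.09,0.007,0],"turn": [0,0,-16.5]},{"travel": [0.135,0.011,0],"turn": [0,0,-16.5]},{"travel": [0.18,0.014,0],"turn": [0,0,-16.5]},{"travel": [0.225,0.018,0],"turn": [0,0,-16.5]}]'

```text
time: 1.1
position: [0.49, -0.2083, 0.2363]
tool_rot: [-2.403, -2.023, 0.001]
ft_force: [1.0, 0.1, -0.3]
grip_width: 0.997
grip_force: 0.0
```

```bash
python3 -c "
from h import *
st([*CA['cone'],.2])
cv2.imwrite('pics/s1.png',ctrl.get_image('side')[:,:,::-1])"
```

```text
t1.1 p [ 0.49   -0.2083  0.2363] ft [ 1.   0.1 -0.3] w 0.997 gf 0.0 q [ 0.8   0.1  -0.47  1.73  0.05  1.33  0.14]
 turn needed deg [-0.02  0.02 -0.41]
 travel (tool axes) mm [142.3  52.6  36.3]
```

View pics/s1.png

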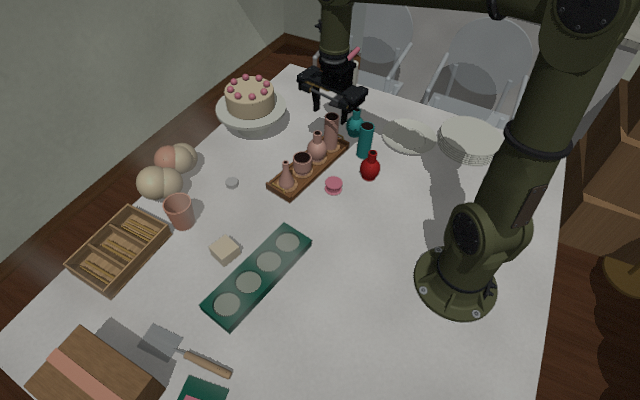

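The gripper at (333,90) has its long side along the closing line, across the row, so neighbouring vases stay clear. Next: over the cone, then down.

>>> step_arm --commands '[{"travel": [0.045,0.017,0.009]},{"travel": [0.09,0.034,0.018]},{"travel": [0.12,0.045,0.027]},{"travel": [0.142,0.0525,0.036]},{"travel": [0.142,0.0525,0.036]}]'

```text
$.commands[0]: bad value
```

```bash
python3 -c "
from h import *
st([*CA['cone'],.091])
cv2.imwrite('pics/s2.png',cv2.resize(ctrl.get_image('side')[110:210,220:380,::-1],None,fx=5,fy=5))"
```

```text
t1.1 p [ 0.4945 -0.1989  0.2367] ft [ 3.3  6.7 -0.2] w 1.001 gf 0.0 q [ 0.79  0.1  -0.48  1.73  0.04  1.33  0.14]
 turn needed deg [ 0.14 -0.32  0.23]
 travel (tool axes) mm [130.9  50.8 146.5]
```

View pics/s2.png

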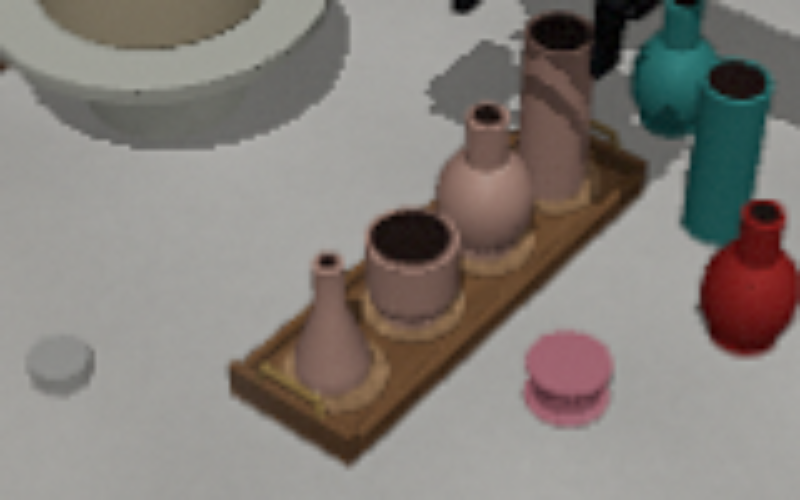

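The enlarged side view confirms cone (285,162), pot, ball and tube on the cork seats in the wooden rack. The move was refused because "turn" was missing, so I resend it.

>>> step_arm --commands '[{"travel": [0.04,0.016,0.009],"turn": [0,0,0]},{"travel": [0.08,0.032,0.018],"turn": [0,0,0]},{"travel": [0.11,0.042,0.027],"turn": [0,0,0]},{"travel": [0.13,0.05,0.036],"turn": [0,0,0]},{"travel": [0.13,0.05,0.036],"turn": [0,0,0]}]'

```text
time: 1.7
position: [0.5611, -0.0864, 0.1989]
tool_rot: [-2.394, -2.029, -0.0]
ft_force: [-0.2, 0.6, -0.4]
grip_width: 1.002
grip_force: 0.0
```

```bash
python3 -c "
from h import *
st([*CA['cone'],.091]); print(onz('side',(285.4,161.6),.111), onz('side',(220+487/5,110+114/5),.124), onz('side',(220+410/5,110+237/5),.077), onz('side',(220+560/5,110+32/5),.144))"
```

```text
t1.7 p [ 0.5611 -0.0864  0.1989] ft [-0.2  0.6 -0.4] w 1.002 gf 0.0 q [ 0.62  0.21 -0.58  1.69  0.12  1.27 -0.15]
 turn needed deg [-0.15 -0.14 -0.06]
 travel (tool axes) mm [  9.8   3.5 107.9]
[ 0.56705061 -0.07887321] [ 0.53933172 -0.22973106] [ 0.55092297 -0.1508196 ] [ 0.52597194 -0.30447118]
```

Both views agree within 3 mm.

>>> step_arm --commands '[{"travel": [0.0095,0.0035,0.0],"turn": [0,0,0]},{"travel": [0.0095,0.0035,0.03],"turn": [0,0,0]},{"travel": [0.0095,0.0035,0.06],"turn": [0,0,0]},{"travel": [0.0095,0.0035,0.09],"turn": [0,0,0]},{"travel": [0.0095,0.0035,0.107],"turn": [0,0,0]}]'

```text
time: 2.2
position: [0.5646, -0.0833, 0.0914]
tool_rot: [-2.404, -2.02, 0.004]
ft_force: [-0.2, -0.3, -0.3]
grip_width: 1.0
grip_force: 0.0
```

>>> step_arm --commands '[{"travel": [0,0,0],"turn": [0,0,0]},{"travel": [0,0,0],"turn": [0,0,0]}]'

```text
time: 2.4
position: [0.5664, -0.0826, 0.0942]
tool_rot: [2.404, 2.021, 0.0]
ft_force: [0.3, -0.1, 0.4]
grip_width: 1.003
grip_force: 0.0
```

```bash
python3 -c "
from h import *
st([*CA['cone'],.091])
cv2.imwrite('pics/s3.png',cv2.resize(ctrl.get_image('side')[90:230,200:400,::-1],None,fx=4,fy=4))"
```

```text
t2.4 p [ 0.5664 -0.0826  0.0942] ft [ 0.3 -0.1  0.4] w 1.003 gf 0.0 q [ 0.58  0.32 -0.56  1.8   0.19  1.08 -0.22]
 turn needed deg [ 0.03  0.02 -0.48]
 travel (tool axes) mm [ 5.5 -1.3  3.2]
```

View pics/s3.png

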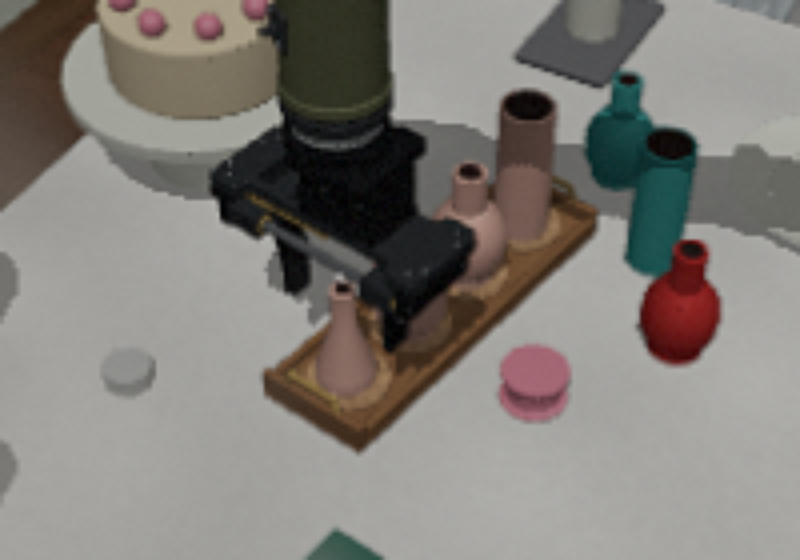

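The fingers straddle the cone's neck (crop 342,290 to full 285,162) slightly to the right of centre. Nudge left, then close.

>>> step_arm --commands '[{"travel": [0.0045,-0.001,0.002],"turn": [0,0,0]},{"travel": [0.0045,-0.001,0.002],"turn": [0,0,0]}]'

```text
time: 2.65
position: [0.5665, -0.0763, 0.0926]
tool_rot: [2.401, 2.024, 0.002]
ft_force: [0.1, 0.5, 0.5]
grip_width: 0.999
grip_force: 0.0
```

>>> step_arm --commands '[{"travel": [0,0,0],"turn": [0,0,0]},{"travel": [0,0,0],"turn": [0,0,0]},{"travel": [0,0,0],"turn": [0,0,0]},{"travel": [0,0,0],"turn": [0,0,0]},{"travel": [0,0,0],"turn": [0,0,0]}]' --gripper 0.1 --force 20

```text
time: 3.15
position: [0.5659, -0.0771, 0.0915]
tool_rot: [2.403, 2.024, -0.0]
ft_force: [-0.7, -1.1, -0.1]
grip_width: 0.628
grip_force: 0.0
```

```bash
python3 -c "
from h import *
st([*CA['cone'],.091]);ctrl.get_image('top');st([*WE['cone'],.16])"
```

```text
t3.1 p [ 0.5659 -0.0771  0.0915] ft [-0.7 -1.1 -0.1] w 0.628 gf 0.0 q [ 0.57  0.32 -0.56  1.8   0.19  1.07 -0.23]
 turn needed deg [-0.    0.01 -0.4 ]
 travel (tool axes) mm [0.1 0.1 0.5]
t3.2 p [ 0.5659 -0.0771  0.0915] ft [-0.2 -0.  -0.2] w 0.58 gf 0.0 q [ 0.57  0.32 -0.56  1.8   0.19  1.07 -0.23]
 turn needed deg [-0.    0.01 -0.4 ]
 travel (tool axes) mm [ 168.2 -148.7  -68.5]
```

>>> step_arm --commands '[{"travel": [0,0,0],"turn": [0,0,0]},{"travel": [0,0,0],"turn": [0,0,0]},{"travel": [0,0,0],"turn": [0,0,0]},{"travel": [0,0,0],"turn": [0,0,0]},{"travel": [0,0,0],"turn": [0,0,0]}]'

```text
time: 3.7
position: [0.5659, -0.0771, 0.0915]
tool_rot: [2.403, 2.024, -0.0]
ft_force: [-0.1, -0.0, -0.8]
grip_width: 0.214
grip_force: 20.0
```

>>> step_arm --commands '[{"travel": [0,0,0],"turn": [0,0,0]},{"travel": [0,0,0],"turn": [0,0,0]}]'

```text
time: 3.9
position: [0.5659, -0.077, 0.0915]
tool_rot: [2.403, 2.024, -0.0]
ft_force: [0.2, 0.1, 0.4]
grip_width: 0.218
grip_force: 20.0
```

>>> step_arm --commands '[{"travel": [0,0,-0.015],"turn": [0,0,0]},{"travel": [0,0,-0.04],"turn": [0,0,0]},{"travel": [0,0,-0.07],"turn": [0,0,0]},{"travel": [0,0,-0.07],"turn": [0,0,0]}]'

```text
time: 4.3
position: [0.5689, -0.077, 0.1669]
tool_rot: [2.398, 2.02, 0.008]
ft_force: [-0.2, -0.8, -2.2]
grip_width: 0.216
grip_force: 20.0
```

>>> step_arm --commands '[{"travel": [0.025,-0.022,0],"turn": [0,0,0]},{"travel": [0.06,-0.053,0],"turn": [0,0,0]},{"travel": [0.095,-0.084,0],"turn": [0,0,0]},{"travel": [0.13,-0.115,0],"turn": [0,0,0]},{"travel": [0.155,-0.137,0],"turn": [0,0,0]}]'

```text
time: 4.8
position: [0.4549, 0.1017, 0.1614]
tool_rot: [-2.4, -2.027, 0.001]
ft_force: [1.0, 0.0, -1.4]
grip_width: 0.21
grip_force: 20.0
```

>>> step_arm --commands '[{"travel": [0.013,-0.012,0],"turn": [0,0,0]},{"travel": [0.013,-0.012,0],"turn": [0,0,0]},{"travel": [0.013,-0.012,0],"turn": [0,0,0]}]'

```text
time: 5.1
position: [0.4483, 0.1126, 0.1616]
tool_rot: [2.403, 2.022, -0.0]
ft_force: [0.6, 0.9, -1.6]
grip_width: 0.215
grip_force: 20.0
```

```bash
python3 -c "
from h import *
ctrl.get_image('side');st([*WE['cone'],.0935])"
```

```text
t5.2 p [0.4485 0.1122 0.1616] ft [ 0.3 -0.3 -1. ] w 0.214 gf 20.0 q [ 0.45  0.   -0.74  1.97  0.    1.17 -0.47]
 turn needed deg [ 0.03  0.03 -0.52]
 travel (tool axes) mm [ 1.8 -0.9 68.1]
```

>>> step_arm --commands '[{"travel": [0.0015,-0.001,0.015],"turn": [0,0,0]},{"travel": [0.0015,-0.001,0.035],"turn": [0,0,0]},{"travel": [0.0015,-0.001,0.05],"turn": [0,0,0]},{"travel": [0.0015,-0.001,0.056],"turn": [0,0,0]},{"travel": [0.0015,-0.001,0.061],"turn": [0,0,0]}]'

```text
time: 5.65
position: [0.4474, 0.1144, 0.1001]
tool_rot: [-2.405, -2.021, 0.001]
ft_force: [0.4, -0.1, -1.5]
grip_width: 0.21
grip_force: 20.0
```

>>> step_arm --commands '[{"travel": [0,0,0.003],"turn": [0,0,0]},{"travel": [0,0,0.006],"turn": [0,0,0]},{"travel": [0,0,0.007],"turn": [0,0,0]},{"travel": [0,0,0.007],"turn": [0,0,0]},{"travel": [0,0,0.007],"turn": [0,0,0]}]'

```text
time: 6.15
position: [0.4471, 0.1156, 0.0938]
tool_rot: [2.402, 2.024, 0.001]
ft_force: [0.2, 0.4, -1.3]
grip_width: 0.214
grip_force: 20.0
```

```bash
python3 -c "
from h import *
im=ctrl.get_image('side');st([*WE['cone'],.0935])
cv2.imwrite('pics/s4.png',cv2.resize(im[190:340,180:330,::-1],None,fx=4,fy=4))"
```

```text
t6.2 p [0.4471 0.1156 0.0938] ft [-0.9  0.6 -1.3] w 0.216 gf 20.0 q [ 0.42  0.1  -0.75  2.05  0.08  1.03 -0.54]
 turn needed deg [ 0.04  0.   -0.39]
 travel (tool axes) mm [-1.4  1.1  0.3]
```

View pics/s4.png

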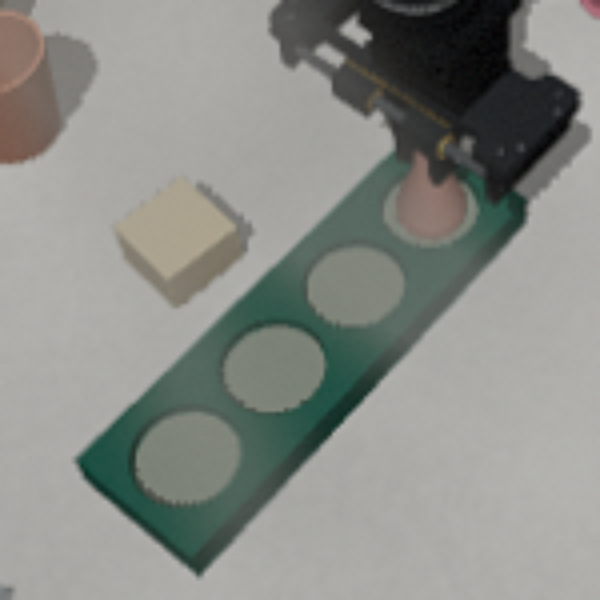

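The cone's foot is centred in the right-end well (crop 432,212). Lower the last millimetre, open and rise.

>>> step_arm --commands '[{"travel": [0,0,0.001],"turn": [0,0,0]},{"travel": [0,0,0.0015],"turn": [0,0,0]},{"travel": [0,0,0.0015],"turn": [0,0,0]}]'

```text
time: 6.5
position: [0.4472, 0.1155, 0.0924]
tool_rot: [2.403, 2.023, 0.0]
ft_force: [0.1, -1.5, 2.4]
grip_width: 0.216
grip_force: 20.0
```

>>> step_arm --commands '[{"travel": [0,0,0],"turn": [0,0,0]},{"travel": [0,0,0],"turn": [0,0,0]},{"travel": [0,0,0],"turn": [0,0,0]},{"travel": [0,0,0],"turn": [0,0,0]},{"travel": [0,0,0],"turn": [0,0,0]}]' --gripper 1

```text
time: 7.0
position: [0.4469, 0.1155, 0.092]
tool_rot: [2.403, 2.024, -0.0]
ft_force: [-0.9, -0.8, -0.2]
grip_width: 0.585
grip_force: 0.0
```

>>> step_arm --commands '[{"travel": [0,0,-0.02],"turn": [0,0,0]},{"travel": [0,0,-0.05],"turn": [0,0,0]},{"travel": [0,0,-0.08],"turn": [0,0,0]},{"travel": [0,0,-0.1],"turn": [0,0,0]},{"travel": [0,0,-0.1],"turn": [0,0,0]}]'

```text
time: 7.5
position: [0.4488, 0.116, 0.1949]
tool_rot: [2.4, 2.021, 0.007]
ft_force: [0.1, -0.1, 0.1]
grip_width: 0.977
grip_force: 0.0
```

```bash
python3 -c "
from h import *
ctrl.get_image('side');st([*CA['pot'],.15])"
```

```text
t7.5 p [0.4478 0.1157 0.1931] ft [-0.7  0.5 -1.7] w 0.989 gf 0.0 q [ 0.46 -0.04 -0.74  1.93 -0.02  1.23 -0.45]
 turn needed deg [ 0.17 -0.01 -0.4 ]
 travel (tool axes) mm [-247.8  149.5   43.5]
```

>>> step_arm --commands '[{"travel": [-0.03,0.018,0],"turn": [0,0,0]},{"travel": [-0.07,0.042,0],"turn": [0,0,0]},{"travel": [-0.11,0.066,0],"turn": [0,0,0]},{"travel": [-0.15,0.09,0],"turn": [0,0,0]},{"travel": [-0.19,0.114,0],"turn": [0,0,0]}]'

```text
time: 8.05
position: [0.5265, -0.0928, 0.1903]
tool_rot: [-2.401, -2.023, 0.003]
ft_force: [0.3, 0.0, -0.3]
grip_width: 0.994
grip_force: 0.0
```

>>> step_arm --commands '[{"travel": [-0.035,0.021,0.015],"turn": [0,0,0]},{"travel": [-0.058,0.0355,0.03],"turn": [0,0,0]},{"travel": [-0.058,0.0355,0.043],"turn": [0,0,0]},{"travel": [-0.058,0.0355,0.043],"turn": [0,0,0]},{"travel": [-0.058,0.0355,0.043],"turn": [0,0,0]}]'

```text
time: 8.55
position: [0.5514, -0.1524, 0.1482]
tool_rot: [-2.399, -2.025, 0.001]
ft_force: [-0.1, 0.5, 0.3]
grip_width: 1.002
grip_force: 0.0
```

```bash
python3 -c "
from h import *
ctrl.get_image('side');st([.552,-.1535,.054])"
```

```text
t8.6 p [ 0.552  -0.1524  0.1491] ft [-0.5  0.5  0.9] w 1.004 gf 0.0 q [ 0.67  0.26 -0.51  1.74  0.13  1.18 -0.05]
 turn needed deg [-0.02 -0.03 -0.25]
 travel (tool axes) mm [-1.1  0.2 95.1]
```

>>> step_arm --commands '[{"travel": [-0.001,0,0.02],"turn": [0,0,0]},{"travel": [-0.001,0,0.045],"turn": [0,0,0]},{"travel": [-0.001,0,0.07],"turn": [0,0,0]},{"travel": [-0.001,0,0.088],"turn": [0,0,0]},{"travel": [-0.001,0,0.095],"turn": [0,0,0]}]'

```text
time: 9.1
position: [0.5511, -0.1538, 0.0532]
tool_rot: [-2.4, -2.025, 0.001]
ft_force: [-0.8, -0.2, 0.2]
grip_width: 0.998
grip_force: 0.0
```

>>> step_arm --commands '[{"travel": [0,0,0],"turn": [0,0,0]},{"travel": [0,0,0],"turn": [0,0,0]},{"travel": [0,0,0],"turn": [0,0,0]}]'

```text
time: 9.4
position: [0.553, -0.1554, 0.0556]
tool_rot: [2.401, 2.023, 0.002]
ft_force: [0.7, 0.5, -0.5]
grip_width: 0.998
grip_force: 0.0
```

>>> step_arm --commands '[{"travel": [0,0,0],"turn": [0,0,0]},{"travel": [0,0,0],"turn": [0,0,0]},{"travel": [0,0,0],"turn": [0,0,0]},{"travel": [0,0,0],"turn": [0,0,0]},{"travel": [0,0,0],"turn": [0,0,0]}]' --gripper 0.5 --force 20

```text
time: 9.9
position: [0.5516, -0.1553, 0.0541]
tool_rot: [-2.403, -2.023, 0.001]
ft_force: [-0.4, 0.4, 1.5]
grip_width: 0.683
grip_force: 20.0
```

```bash
python3 -c "
from h import *
ctrl.get_image('side');ctrl.get_image('side');st([.552,-.1535,.054])"
```

```text
t10.0 p [ 0.5516 -0.1554  0.0541] ft [-0.5 -0.1  1.6] w 0.686 gf 20.0 q [ 0.64  0.36 -0.49  1.83  0.2   1.   -0.09]
 turn needed deg [-0.03  0.01 -0.4 ]
 travel (tool axes) mm [1.9 0.  0.1]
```

>>> step_arm --commands '[{"travel": [0,0,-0.015],"turn": [0,0,0]},{"travel": [0,0,-0.045],"turn": [0,0,0]},{"travel": [0,0,-0.08],"turn": [0,0,0]},{"travel": [0,0,-0.11],"turn": [0,0,0]},{"travel": [0,0,-0.13],"turn": [0,0,0]}]'

```text
time: 10.5
position: [0.5529, -0.1553, 0.1875]
tool_rot: [2.4, 2.022, 0.003]
ft_force: [0.4, -1.0, -1.8]
grip_width: 0.684
grip_force: 20.0
```

>>> step_arm --commands '[{"travel": [0.03,-0.0135,0],"turn": [0,0,0]},{"travel": [0.07,-0.0315,0],"turn": [0,0,0]},{"travel": [0.11,-0.0495,0],"turn": [0,0,0]},{"travel": [0.15,-0.0675,0],"turn": [0,0,0]},{"travel": [0.19,-0.0855,0],"turn": [0,0,0]}]'

```text
time: 11.0
position: [0.4994, 0.0482, 0.1849]
tool_rot: [2.402, 2.023, 0.001]
ft_force: [0.7, -1.1, -1.5]
grip_width: 0.684
grip_force: 20.0
```

>>> step_arm --commands '[{"travel": [0.04,-0.018,0],"turn": [0,0,0]},{"travel": [0.08,-0.036,0],"turn": [0,0,0]},{"travel": [0.115,-0.052,0],"turn": [0,0,0]},{"travel": [0.135,-0.061,0],"turn": [0,0,0]},{"travel": [0.135,-0.061,0],"turn": [0,0,0]}]'

```text
time: 11.5
position: [0.4612, 0.1945, 0.1851]
tool_rot: [-2.395, -2.032, -0.003]
ft_force: [-0.2, -0.0, -1.6]
grip_width: 0.684
grip_force: 20.0
```

```bash
python3 -c "
from h import *
ctrl.get_image('side');ctrl.get_image('side');st([.460,.1898,.0552])"
```

```text
t11.6 p [0.4628 0.19   0.1845] ft [ 0.2 -1.3 -1.1] w 0.684 gf 20.0 q [ 0.32  0.08 -0.8   1.86  0.07  1.22 -0.66]
 turn needed deg [ 0.06  0.03 -0.32]
 travel (tool axes) mm [ -0.5  -2.9 129.3]
```

>>> step_arm --commands '[{"travel": [-0.0005,-0.0025,0.02],"turn": [0,0,0]},{"travel": [-0.0005,-0.0025,0.05],"turn": [0,0,0]},{"travel": [-0.0005,-0.0025,0.08],"turn": [0,0,0]},{"travel": [-0.0005,-0.0025,0.105],"turn": [0,0,0]},{"travel": [-0.0005,-0.0025,0.115],"turn": [0,0,0]}]'

```text
time: 12.1
position: [0.4593, 0.1873, 0.0668]
tool_rot: [-2.405, -2.02, 0.007]
ft_force: [-0.3, -0.8, -1.7]
grip_width: 0.681
grip_force: 20.0
```

>>> step_arm --commands '[{"travel": [0,0,0.005],"turn": [0,0,0]},{"travel": [0,0,0.009],"turn": [0,0,0]},{"travel": [0,0,0.012],"turn": [0,0,0]},{"travel": [0,0,0.012],"turn": [0,0,0]},{"travel": [0,0,0.012],"turn": [0,0,0]}]'

```text
time: 12.6
position: [0.4607, 0.19, 0.0577]
tool_rot: [2.402, 2.023, 0.001]
ft_force: [-0.4, 0.9, -2.3]
grip_width: 0.685
grip_force: 20.0
```

```bash
python3 -c "
from h import *
im=ctrl.get_image('side');st([.460,.1898,.0547])
cv2.imwrite('pics/s5.png',cv2.resize(im[190:340,180:330,::-1],None,fx=4,fy=4))"
```

```text
t12.7 p [0.4607 0.19   0.0576] ft [-0.5  0.2 -1.2] w 0.684 gf 20.0 q [ 0.26  0.25 -0.77  2.    0.21  0.97 -0.79]
 turn needed deg [ 0.06 -0.01 -0.39]
 travel (tool axes) mm [-0.3 -0.6  2.9]
```

View pics/s5.png

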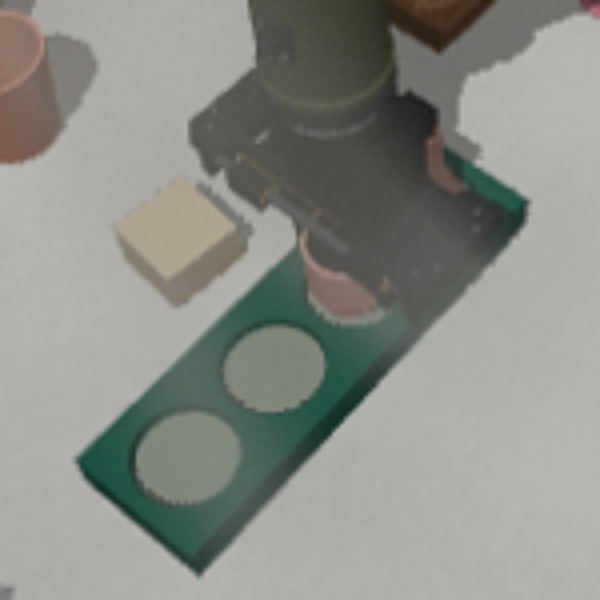

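The pot is over its well (crop 345,290) and the cone is still upright behind the hand. Lower it to the floor and release.

>>> step_arm --commands '[{"travel": [0,0,0.0015],"turn": [0,0,0]},{"travel": [0,0,0.003],"turn": [0,0,0]},{"travel": [0,0,0.003],"turn": [0,0,0]}]'

```text
time: 12.95
position: [0.4606, 0.1899, 0.055]
tool_rot: [2.402, 2.023, 0.0]
ft_force: [-1.6, -1.7, 7.6]
grip_width: 0.682
grip_force: 20.0
```

>>> step_arm --commands '[{"travel": [0,0,0],"turn": [0,0,0]},{"travel": [0,0,0],"turn": [0,0,0]},{"travel": [0,0,0],"turn": [0,0,0]},{"travel": [0,0,0],"turn": [0,0,0]},{"travel": [0,0,0],"turn": [0,0,0]}]' --gripper 1

```text
time: 13.45
position: [0.4602, 0.1898, 0.0539]
tool_rot: [-2.403, -2.024, 0.0]
ft_force: [0.3, -0.4, -0.1]
grip_width: 0.98
grip_force: 0.0
```

>>> step_arm --commands '[{"travel": [0,0,-0.02],"turn": [0,0,0]},{"travel": [0,0,-0.05],"turn": [0,0,0]},{"travel": [0,0,-0.09],"turn": [0,0,0]},{"travel": [0,0,-0.12],"turn": [0,0,0]},{"travel": [0,0,-0.145],"turn": [0,0,0]}]'

```text
time: 13.95
position: [0.4606, 0.1901, 0.201]
tool_rot: [2.402, 2.023, 0.002]
ft_force: [-0.2, -0.4, 0.1]
grip_width: 1.002
grip_force: 0.0
```

```bash
python3 -c "
from h import *
ctrl.get_image('side');st([.540,-.2305,.17])"
```

```text
t14.0 p [0.4626 0.191  0.2047] ft [2.8 1.5 2.1] w 1.002 gf 0.0 q [ 0.34  0.06 -0.81  1.84  0.05  1.25 -0.65]
 turn needed deg [ 0.41 -0.14 -0.38]
 travel (tool axes) mm [-402.3  147.6   34.8]
```

>>> step_arm --commands '[{"travel": [-0.03,0.011,0],"turn": [0,0,0]},{"travel": [-0.07,0.0257,0],"turn": [0,0,0]},{"travel": [-0.115,0.042,0],"turn": [0,0,0]},{"travel": [-0.16,0.0587,0],"turn": [0,0,0]},{"travel": [-0.205,0.075,0],"turn": [0,0,0]}]'

```text
time: 14.5
position: [0.4993, -0.0268, 0.199]
tool_rot: [2.402, 2.024, -0.0]
ft_force: [1.0, 0.4, -0.4]
grip_width: 0.997
grip_force: 0.0
```

>>> step_arm --commands '[{"travel": [-0.045,0.0165,0],"turn": [0,0,0]},{"travel": [-0.09,0.033,0],"turn": [0,0,0]},{"travel": [-0.135,0.0495,0],"turn": [0,0,0]},{"travel": [-0.175,0.064,0],"turn": [0,0,0]},{"travel": [-0.197,0.072,0],"turn": [0,0,0]}]'

```text
time: 15.0
position: [0.5361, -0.2362, 0.1982]
tool_rot: [2.408, 2.018, -0.002]
ft_force: [0.1, -0.1, 0.4]
grip_width: 0.999
grip_force: 0.0
```

>>> step_arm --commands '[{"travel": [0,0,0.02],"turn": [0,0,0]},{"travel": [0,0,0.02],"turn": [0,0,0]},{"travel": [0,0,0.02],"turn": [0,0,0]},{"travel": [0,0,0.02],"turn": [0,0,0]}]'

```text
time: 15.4
position: [0.5373, -0.2304, 0.1798]
tool_rot: [2.401, 2.025, 0.001]
ft_force: [-0.2, 0.4, -0.0]
grip_width: 1.0
grip_force: 0.0
```

```bash
python3 -c "
from h import *
ctrl.get_image('side');st([.540,-.2305,.104])"
```

```text
t15.4 p [ 0.5373 -0.2305  0.18  ] ft [ 0.3  0.4 -0.2] w 1.0 gf 0.0 q [ 0.74  0.25 -0.44  1.68  0.11  1.24  0.1 ]
 turn needed deg [ 0.07  0.03 -0.31]
 travel (tool axes) mm [ 0.5  2.5 76. ]
```

>>> step_arm --commands '[{"travel": [0.0005,0.0025,0.015],"turn": [0,0,0]},{"travel": [0.0005,0.0025,0.035],"turn": [0,0,0]},{"travel": [0.0005,0.0025,0.055],"turn": [0,0,0]},{"travel": [0.0005,0.0025,0.07],"turn": [0,0,0]},{"travel": [0.0005,0.0025,0.075],"turn": [0,0,0]}]'

```text
time: 15.95
position: [0.5381, -0.2306, 0.1018]
tool_rot: [-2.4, -2.023, 0.002]
ft_force: [1.1, 0.3, 0.1]
grip_width: 1.004
grip_force: 0.0
```

>>> step_arm --commands '[{"travel": [0,0,0],"turn": [0,0,0]},{"travel": [0,0,0],"turn": [0,0,0]},{"travel": [0,0,0],"turn": [0,0,0]},{"travel": [0,0,0],"turn": [0,0,0]}]'

```text
time: 16.35
position: [0.5398, -0.2315, 0.105]
tool_rot: [2.402, 2.023, 0.001]
ft_force: [0.1, -0.3, 0.3]
grip_width: 1.0
grip_force: 0.0
```

>>> step_arm --commands '[{"travel": [0,0,0],"turn": [0,0,0]},{"travel": [0,0,0],"turn": [0,0,0]},{"travel": [0,0,0],"turn": [0,0,0]},{"travel": [0,0,0],"turn": [0,0,0]},{"travel": [0,0,0],"turn": [0,0,0]}]' --gripper 0.15 --force 25

```text
time: 16.85
position: [0.5393, -0.2313, 0.104]
tool_rot: [2.403, 2.024, -0.0]
ft_force: [0.0, -0.0, -0.6]
grip_width: 0.629
grip_force: 0.0
```

>>> step_arm --commands '[{"travel": [0,0,0],"turn": [0,0,0]},{"travel": [0,0,0],"turn": [0,0,0]},{"travel": [0,0,0],"turn": [0,0,0]},{"travel": [0,0,0],"turn": [0,0,0]},{"travel": [0,0,0],"turn": [0,0,0]}]'

```text
time: 17.35
position: [0.5393, -0.2313, 0.104]
tool_rot: [2.403, 2.024, -0.0]
ft_force: [-0.2, 1.2, -0.7]
grip_width: 0.317
grip_force: 25.0
```

```bash
python3 -c "
from h import *
ctrl.get_image('side');st([.540,-.2305,.104])"
```

```text
t17.4 p [ 0.5393 -0.2313  0.1041] ft [ 0.2 -0.  -0.6] w 0.317 gf 25.0 q [ 0.73  0.32 -0.43  1.76  0.15  1.1   0.08]
 turn needed deg [ 0.    0.01 -0.39]
 travel (tool axes) mm [0.9 0.6 0.1]
```

>>> step_arm --commands '[{"travel": [0,0,-0.015],"turn": [0,0,0]},{"travel": [0,0,-0.045],"turn": [0,0,0]},{"travel": [0,0,-0.08],"turn": [0,0,0]},{"travel": [0,0,-0.105],"turn": [0,0,0]},{"travel": [0,0,-0.12],"turn": [0,0,0]}]'

```text
time: 17.9
position: [0.5401, -0.2314, 0.2272]
tool_rot: [2.4, 2.022, 0.002]
ft_force: [1.1, -0.1, -2.3]
grip_width: 0.318
grip_force: 25.0
```

>>> step_arm --commands '[{"travel": [0.025,-0.0076,0],"turn": [0,0,0]},{"travel": [0.06,-0.0183,0],"turn": [0,0,0]},{"travel": [0.1,-0.0305,0],"turn": [0,0,0]},{"travel": [0.14,-0.0427,0],"turn": [0,0,0]},{"travel": [0.18,-0.0549,0],"turn": [0,0,0]}]'

```text
time: 18.4
position: [0.5148, -0.0429, 0.2237]
tool_rot: [-2.403, -2.023, 0.001]
ft_force: [0.4, -0.1, -2.9]
grip_width: 0.316
grip_force: 25.0
```

>>> step_arm --commands '[{"travel": [0.04,-0.0122,0],"turn": [0,0,0]},{"travel": [0.08,-0.0244,0],"turn": [0,0,0]},{"travel": [0.12,-0.0366,0],"turn": [0,0,0]},{"travel": [0.16,-0.0488,0],"turn": [0,0,0]},{"travel": [0.2,-0.061,0],"turn": [0,0,0]}]'

```text
time: 18.9
position: [0.4887, 0.1643, 0.2239]
tool_rot: [2.403, 2.023, -0.002]
ft_force: [0.4, 0.1, -2.7]
grip_width: 0.317
grip_force: 25.0
```

>>> step_arm --commands '[{"travel": [0.04,-0.0122,0],"turn": [0,0,0]},{"travel": [0.075,-0.023,0],"turn": [0,0,0]},{"travel": [0.1,-0.0305,0],"turn": [0,0,0]},{"travel": [0.1,-0.0305,0],"turn": [0,0,0]},{"travel": [0.1,-0.0305,0],"turn": [0,0,0]}]'

```text
time: 19.4
position: [0.476, 0.2668, 0.2236]
tool_rot: [-2.401, -2.026, 0.003]
ft_force: [-0.3, -1.0, -3.0]
grip_width: 0.313
grip_force: 25.0
```

```bash
python3 -c "
from h import *
ctrl.get_image('side');ctrl.get_image('side');st([.4730,.2675,.1055])"
```

```text
t19.5 p [0.4769 0.2651 0.2236] ft [ 0.4 -0.5 -2.6] w 0.315 gf 25.0 q [ 0.2   0.18 -0.84  1.71  0.14  1.32 -0.84]
 turn needed deg [-0.02  0.09 -0.49]
 travel (tool axes) mm [  1.9  -4.2 118.1]
```

>>> step_arm --commands '[{"travel": [0.0015,-0.004,0.02],"turn": [0,0,0]},{"travel": [0.0015,-0.004,0.05],"turn": [0,0,0]},{"travel": [0.0015,-0.004,0.08],"turn": [0,0,0]},{"travel": [0.0015,-0.004,0.1],"turn": [0,0,0]},{"travel": [0.0015,-0.004,0.108],"turn": [0,0,0]}]'

```text
time: 20.0
position: [0.4722, 0.2661, 0.1137]
tool_rot: [-2.405, -2.02, 0.007]
ft_force: [-0.2, -0.6, -2.5]
grip_width: 0.319
grip_force: 25.0
```

>>> step_arm --commands '[{"travel": [0,0,0.004],"turn": [0,0,0]},{"travel": [0,0,0.007],"turn": [0,0,0]},{"travel": [0,0,0.009],"turn": [0,0,0]},{"travel": [0,0,0.009],"turn": [0,0,0]},{"travel": [0,0,0.009],"turn": [0,0,0]}]'

```text
time: 20.5
position: [0.4733, 0.269, 0.1076]
tool_rot: [2.402, 2.023, 0.001]
ft_force: [-0.5, -0.4, -2.4]
grip_width: 0.316
grip_force: 25.0
```

```bash
python3 -c "
from h import *
im=ctrl.get_image('side');st([.473,.2675,.105])
cv2.imwrite('pics/s6.png',cv2.resize(im[190:340,180:330,::-1],None,fx=4,fy=4))"
```

```text
t20.6 p [0.4732 0.269  0.1075] ft [-0.3 -0.4 -3.2] w 0.314 gf 25.0 q [ 0.15  0.3  -0.82  1.85  0.24  1.1  -0.93]
 turn needed deg [ 0.05 -0.02 -0.39]
 travel (tool axes) mm [-1.5  0.   2.5]
```

View pics/s6.png

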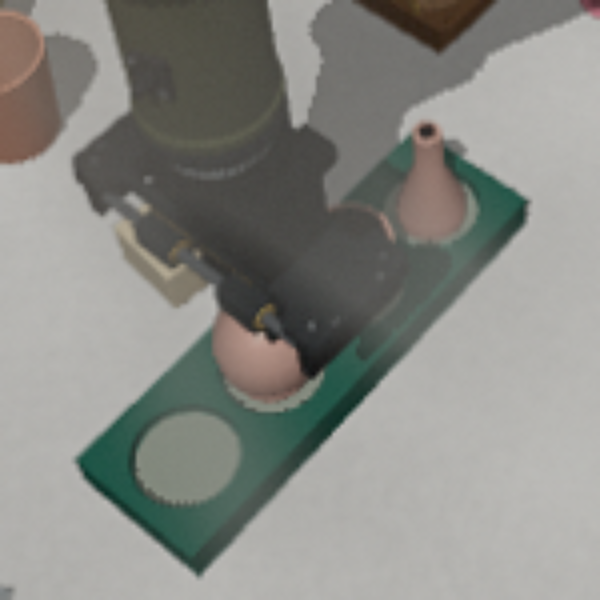

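The ball is over its well (crop 265,365), and the cone stands upright. Lower and release.

>>> step_arm --commands '[{"travel": [-0.001,0,0.0015],"turn": [0,0,0]},{"travel": [-0.001,0,0.003],"turn": [0,0,0]},{"travel": [-0.001,0,0.003],"turn": [0,0,0]}]'

```text
time: 20.85
position: [0.4731, 0.2679, 0.105]
tool_rot: [2.402, 2.023, 0.0]
ft_force: [-1.0, -0.7, 4.2]
grip_width: 0.317
grip_force: 25.0
```

>>> step_arm --commands '[{"travel": [0,0,0],"turn": [0,0,0]},{"travel": [0,0,0],"turn": [0,0,0]},{"travel": [0,0,0],"turn": [0,0,0]},{"travel": [0,0,0],"turn": [0,0,0]},{"travel": [0,0,0],"turn": [0,0,0]}]' --gripper 1

```text
time: 21.35
position: [0.4727, 0.2678, 0.1039]
tool_rot: [-2.403, -2.024, 0.0]
ft_force: [-0.2, 0.1, 0.3]
grip_width: 0.683
grip_force: 0.0
```

>>> step_arm --commands '[{"travel": [0,0,-0.02],"turn": [0,0,0]},{"travel": [0,0,-0.05],"turn": [0,0,0]},{"travel": [0,0,-0.085],"turn": [0,0,0]},{"travel": [0,0,-0.1],"turn": [0,0,0]},{"travel": [0,0,-0.1],"turn": [0,0,0]}]'

```text
time: 21.85
position: [0.474, 0.2687, 0.2061]
tool_rot: [2.402, 2.022, 0.006]
ft_force: [0.4, -1.1, 0.4]
grip_width: 0.99
grip_force: 0.0
```

```bash
python3 -c "
from h import *
ctrl.get_image('side');st([.527,-.3075,.2])"
```

```text
t21.9 p [0.4731 0.2679 0.2043] ft [ 0.2  0.3 -0.3] w 0.997 gf 0.0 q [ 0.2   0.19 -0.84  1.74  0.15  1.28 -0.85]
 turn needed deg [ 0.08 -0.02 -0.41]
 travel (tool axes) mm [-557.8  151.     4.3]
```

>>> step_arm --commands '[{"travel": [-0.03,0.008,0],"turn": [0,0,0]},{"travel": [-0.07,0.019,0],"turn": [0,0,0]},{"travel": [-0.115,0.0312,0],"turn": [0,0,0]},{"travel": [-0.16,0.0433,0],"turn": [0,0,0]},{"travel": [-0.205,0.0555,0],"turn": [0,0,0]}]'

```text
time: 22.4
position: [0.4914, 0.0542, 0.202]
tool_rot: [-2.402, -2.023, 0.004]
ft_force: [0.7, -0.4, -0.9]
grip_width: 1.0
grip_force: 0.0
```

>>> step_arm --commands '[{"travel": [-0.045,0.0122,0],"turn": [0,0,0]},{"travel": [-0.09,0.0244,0],"turn": [0,0,0]},{"travel": [-0.135,0.0366,0],"turn": [0,0,0]},{"travel": [-0.18,0.0487,0],"turn": [0,0,0]},{"travel": [-0.22,0.0596,0],"turn": [0,0,0]}]'

```text
time: 22.9
position: [0.5124, -0.1731, 0.2017]
tool_rot: [-2.402, -2.02, 0.004]
ft_force: [0.5, 0.6, 0.1]
grip_width: 1.005
grip_force: 0.0
```

>>> step_arm --commands '[{"travel": [-0.045,0.0122,0],"turn": [0,0,0]},{"travel": [-0.09,0.0244,0],"turn": [0,0,0]},{"travel": [-0.12,0.0325,0],"turn": [0,0,0]},{"travel": [-0.133,0.036,0],"turn": [0,0,0]},{"travel": [-0.133,0.036,0],"turn": [0,0,0]}]'

```text
time: 23.4
position: [0.5256, -0.3089, 0.2018]
tool_rot: [-2.403, -2.018, 0.002]
ft_force: [-0.2, 0.8, 0.2]
grip_width: 0.999
grip_force: 0.0
```

```bash
python3 -c "
from h import *
[ctrl.get_image('side') for i in range(3)];st([.527,-.3075,.109])"
```

```text
t23.6 p [ 0.5272 -0.3048  0.2036] ft [ 0.5  0.6 -0.3] w 1.0 gf 0.0 q [ 0.82  0.28 -0.41  1.59  0.11  1.3   0.23]
 turn needed deg [-0.05 -0.09 -0.21]
 travel (tool axes) mm [-2.9  0.3 94.5]
```

>>> step_arm --commands '[{"travel": [-0.002,0,0.02],"turn": [0,0,0]},{"travel": [-0.002,0,0.045],"turn": [0,0,0]},{"travel": [-0.002,0,0.07],"turn": [0,0,0]},{"travel": [-0.002,0,0.085],"turn": [0,0,0]},{"travel": [-0.002,0,0.092],"turn": [0,0,0]}]'

```text
time: 24.05
position: [0.5261, -0.3076, 0.1107]
tool_rot: [-2.399, -2.025, 0.001]
ft_force: [0.2, -0.2, -0.7]
grip_width: 1.0
grip_force: 0.0
```

>>> step_arm --commands '[{"travel": [0,0,0],"turn": [0,0,0]},{"travel": [0,0,0],"turn": [0,0,0]},{"travel": [0,0,0],"turn": [0,0,0]},{"travel": [0,0,0],"turn": [0,0,0]}]'

```text
time: 24.45
position: [0.527, -0.3101, 0.1132]
tool_rot: [2.402, 2.022, 0.001]
ft_force: [-0.3, 0.4, 0.7]
grip_width: 0.999
grip_force: 0.0
```

>>> step_arm --commands '[{"travel": [0,0,0],"turn": [0,0,0]},{"travel": [0,0,0],"turn": [0,0,0]},{"travel": [0,0,0],"turn": [0,0,0]},{"travel": [0,0,0],"turn": [0,0,0]},{"travel": [0,0,0],"turn": [0,0,0]}]' --gripper 0.35 --force 25

```text
time: 24.95
position: [0.5264, -0.3097, 0.112]
tool_rot: [-2.403, -2.024, 0.0]
ft_force: [0.6, 0.5, -0.9]
grip_width: 0.633
grip_force: 0.0
```

>>> step_arm --commands '[{"travel": [0,0,0],"turn": [0,0,0]},{"travel": [0,0,0],"turn": [0,0,0]},{"travel": [0,0,0],"turn": [0,0,0]}]'

```text
time: 25.25
position: [0.5263, -0.3097, 0.112]
tool_rot: [-2.403, -2.024, 0.0]
ft_force: [-0.2, 0.0, -0.5]
grip_width: 0.536
grip_force: 25.0
```

```bash
python3 -c "
from h import *
ctrl.get_image('side');st([.485,.344,.109])"
```

```text
t25.3 p [ 0.5264 -0.3097  0.112 ] ft [0.  0.1 0.4] w 0.536 gf 25.0 q [ 0.81  0.35 -0.39  1.69  0.15  1.13  0.21]
 turn needed deg [-0.01  0.   -0.39]
 travel (tool axes) mm [ 637.1 -151.9    3. ]
```

>>> step_arm --commands '[{"travel": [0,0,-0.015],"turn": [0,0,0]},{"travel": [0,0,-0.045],"turn": [0,0,0]},{"travel": [0,0,-0.08],"turn": [0,0,0]},{"travel": [0,0,-0.11],"turn": [0,0,0]},{"travel": [0,0,-0.13],"turn": [0,0,0]}]'

```text
time: 25.8
position: [0.5272, -0.3099, 0.2457]
tool_rot: [2.4, 2.022, 0.002]
ft_force: [-0.5, -0.2, -2.5]
grip_width: 0.533
grip_force: 25.0
```

>>> step_arm --commands '[{"travel": [0.025,-0.006,0],"turn": [0,0,0]},{"travel": [0.06,-0.0143,0],"turn": [0,0,0]},{"travel": [0.1,-0.0238,0],"turn": [0,0,0]},{"travel": [0.14,-0.0334,0],"turn": [0,0,0]},{"travel": [0.18,-0.043,0],"turn": [0,0,0]}]'

```text
time: 26.3
position: [0.5143, -0.1232, 0.2429]
tool_rot: [2.402, 2.023, 0.0]
ft_force: [0.8, -0.2, -2.5]
grip_width: 0.539
grip_force: 25.0
```

>>> step_arm --commands '[{"travel": [0.04,-0.0095,0],"turn": [0,0,0]},{"travel": [0.08,-0.019,0],"turn": [0,0,0]},{"travel": [0.12,-0.0286,0],"turn": [0,0,0]},{"travel": [0.16,-0.0382,0],"turn": [0,0,0]},{"travel": [0.2,-0.0477,0],"turn": [0,0,0]}]'

```text
time: 26.8
position: [0.5012, 0.0819, 0.243]
tool_rot: [2.402, 2.023, 0.0]
ft_force: [0.9, 0.3, -2.5]
grip_width: 0.536
grip_force: 25.0
```

>>> step_arm --commands '[{"travel": [0.04,-0.0095,0],"turn": [0,0,0]},{"travel": [0.08,-0.019,0],"turn": [0,0,0]},{"travel": [0.12,-0.0286,0],"turn": [0,0,0]},{"travel": [0.16,-0.0382,0],"turn": [0,0,0]},{"travel": [0.195,-0.0465,0],"turn": [0,0,0]}]'

```text
time: 27.3
position: [0.4884, 0.2824, 0.243]
tool_rot: [2.402, 2.025, 0.001]
ft_force: [0.8, 0.5, -2.9]
grip_width: 0.533
grip_force: 25.0
```

>>> step_arm --commands '[{"travel": [0.03,-0.007,0],"turn": [0,0,0]},{"travel": [0.05,-0.012,0],"turn": [0,0,0]},{"travel": [0.06,-0.0145,0],"turn": [0,0,0]},{"travel": [0.06,-0.0145,0],"turn": [0,0,0]},{"travel": [0.06,-0.0145,0],"turn": [0,0,0]}]'

```text
time: 27.8
position: [0.4854, 0.3405, 0.2421]
tool_rot: [2.403, 2.022, -0.001]
ft_force: [-0.0, -0.2, -2.0]
grip_width: 0.538
grip_force: 25.0
```

```bash
python3 -c "
from h import *
ctrl.get_image('side');ctrl.get_image('side');st([.485,.343,.1135])"
```

```text
t27.9 p [0.4858 0.34   0.2421] ft [ 0.5  0.3 -3.2] w 0.532 gf 25.0 q [ 0.06  0.3  -0.87  1.57  0.24  1.38 -1.01]
 turn needed deg [ 0.04  0.08 -0.54]
 travel (tool axes) mm [  3.   -1.4 128.6]
```

>>> step_arm --commands '[{"travel": [0.002,-0.0015,0.02],"turn": [0,0,0]},{"travel": [0.002,-0.0015,0.05],"turn": [0,0,0]},{"travel": [0.002,-0.0015,0.08],"turn": [0,0,0]},{"travel": [0.002,-0.0015,0.105],"turn": [0,0,0]},{"travel": [0.002,-0.0015,0.117],"turn": [0,0,0]}]'

```text
time: 28.4
position: [0.4835, 0.3414, 0.1226]
tool_rot: [2.405, 2.021, -0.006]
ft_force: [0.2, -0.1, -2.1]
grip_width: 0.532
grip_force: 25.0
```

>>> step_arm --commands '[{"travel": [0,0,0.004],"turn": [0,0,0]},{"travel": [0,0,0.008],"turn": [0,0,0]},{"travel": [0,0,0.01],"turn": [0,0,0]},{"travel": [0,0,0.01],"turn": [0,0,0]},{"travel": [0,0,0.01],"turn": [0,0,0]}]'

```text
time: 28.9
position: [0.4842, 0.3444, 0.1158]
tool_rot: [2.403, 2.024, 0.002]
ft_force: [-0.5, 0.7, -1.8]
grip_width: 0.533
grip_force: 25.0
```

```bash
python3 -c "
from h import *
im=ctrl.get_image('side');st([.485,.343,.113])
cv2.imwrite('pics/s7.png',cv2.resize(im[190:340,180:330,::-1],None,fx=4,fy=4))"
```

```text
t28.9 p [0.4841 0.3444 0.1157] ft [-0.2 -0.1 -2.3] w 0.534 gf 25.0 q [ 0.02  0.41 -0.83  1.72  0.33  1.16 -1.08]
 turn needed deg [ 0.06 -0.03 -0.39]
 travel (tool axes) mm [-1.2  1.1  2.7]
```

View pics/s7.png

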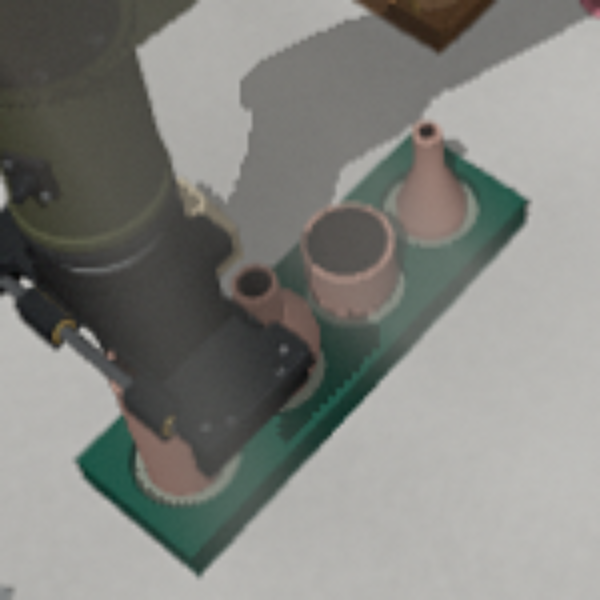

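The tube is in the left well (crop 185,470), and the other three are standing. Lower, release and withdraw clear.

>>> step_arm --commands '[{"travel": [-0.001,0.001,0.0015],"turn": [0,0,0]},{"travel": [-0.001,0.001,0.003],"turn": [0,0,0]},{"travel": [-0.001,0.001,0.003],"turn": [0,0,0]}]'

```text
time: 29.25
position: [0.485, 0.3429, 0.1129]
tool_rot: [2.403, 2.023, 0.001]
ft_force: [-0.6, -1.2, 4.8]
grip_width: 0.532
grip_force: 25.0
```

>>> step_arm --commands '[{"travel": [0,0,0],"turn": [0,0,0]},{"travel": [0,0,0],"turn": [0,0,0]},{"travel": [0,0,0],"turn": [0,0,0]},{"travel": [0,0,0],"turn": [0,0,0]},{"travel": [0,0,0],"turn": [0,0,0]}]' --gripper 1

```text
time: 29.75
position: [0.4846, 0.3429, 0.1119]
tool_rot: [2.403, 2.024, -0.0]
ft_force: [0.2, 0.2, -0.2]
grip_width: 0.905
grip_force: 0.0
```

>>> step_arm --commands '[{"travel": [0,0,-0.02],"turn": [0,0,0]},{"travel": [0,0,-0.05],"turn": [0,0,0]},{"travel": [0,0,-0.085],"turn": [0,0,0]},{"travel": [0,0,-0.11],"turn": [0,0,0]},{"travel": [0,0,-0.11],"turn": [0,0,0]}]'

```text
time: 30.25
position: [0.4861, 0.3447, 0.2261]
tool_rot: [2.402, 2.023, 0.011]
ft_force: [-0.8, 0.3, 0.4]
grip_width: 0.992
grip_force: 0.0
```

>>> step_arm --commands '[{"travel": [-0.04,0.01,0],"turn": [0,0,0]},{"travel": [-0.08,0.02,0],"turn": [0,0,0]},{"travel": [-0.12,0.03,0],"turn": [0,0,0]},{"travel": [-0.16,0.04,0],"turn": [0,0,0]},{"travel": [-0.2,0.05,0],"turn": [0,0,0]}]'

```text
time: 30.75
position: [0.4993, 0.1354, 0.2211]
tool_rot: [-2.403, -2.023, 0.002]
ft_force: [0.0, -0.2, -0.3]
grip_width: 0.998
grip_force: 0.0
```

>>> step_arm --commands '[{"travel": [-0.04,0.01,0],"turn": [0,0,0]},{"travel": [-0.08,0.02,0],"turn": [0,0,0]},{"travel": [-0.12,0.03,0],"turn": [0,0,0]},{"travel": [-0.16,0.04,0],"turn": [0,0,0]},{"travel": [-0.2,0.05,0],"turn": [0,0,0]}]'

```text
time: 31.25
position: [0.5145, -0.07, 0.2212]
tool_rot: [-2.403, -2.023, 0.001]
ft_force: [0.1, 0.8, -0.4]
grip_width: 0.997
grip_force: 0.0
```

```bash
python3 - <<'E'
from h import *
for i in range(4): im=ctrl.get_image('top')
im=im[:,:,::-1].copy(); st()
cv2.imwrite('pics/t8.png',cv2.resize(im[140:250,110:290],None,fx=4,fy=4))
g=cv2.cvtColor(im,cv2.COLOR_BGR2GRAY)
c,s=np.cos(RY),np.sin(RY)
for k,h in(('cone',.112),('pot',.078),('ball',.125),('tube',.145)):
    x,y=map(int,np.round(proj('top',[*WE[k],h]))); w=18
    n,l,sa,ce=cv2.connectedComponentsWithStats((g[y-w:y+w,x-w:x+w]<55).astype(np.uint8))
    i=min([j for j in range(1,n) if sa[j,4]>8],key=lambda j:np.hypot(*(ce[j]-w)),default=None)
    if i: q=ce[i]+[x-w,y-w]; d=onz('top',q,h)-WE[k]; print(k,sa[i,4],q.round(1),"err rack x,y mm",np.round([1e3*(c*d[0]+s*d[1]),1e3*(-s*d[0]+c*d[1])],1))
E
```

```text
t31.4 p [ 0.5146 -0.0693  0.221 ] ft [ 0.5  0.6 -0.5] w 1.001 gf 0.0 q [ 0.67  0.09 -0.62  1.77  0.05  1.3  -0.13]
 turn needed deg [-0.1  -0.04 -0.56]
cone 15 [246.5 202.9] err rack x,y mm [0.2 0.4]
pot 397 [213.1 199.6] err rack x,y mm [1.7 1.9]
ball 57 [172.3 191.1] err rack x,y mm [1.3 0. ]
tube 262 [131.5 184.5] err rack x,y mm [0.9 1. ]
```

View pics/t8.png

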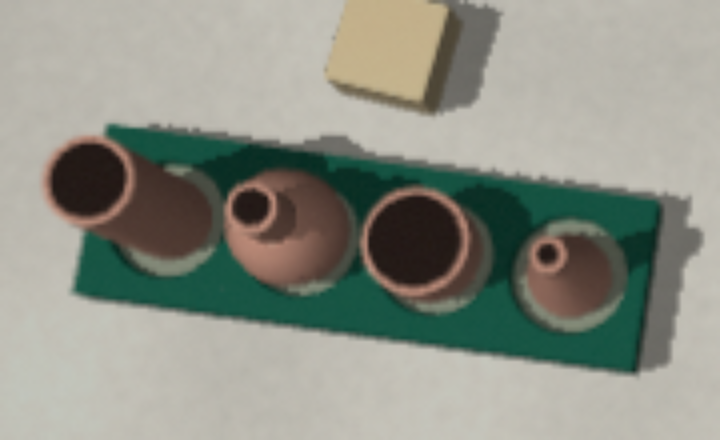

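All four vases stand upright in the mirrored wells, with rim centres within 2–3 mm of the well centres: tube (132,185), ball (172,191), pot (213,200), cone (247,203). Handing in.

```bash
python3 -c "
from bench import ctrl
print(ctrl.close_job())"
```

```text
the job is handed in; nothing more can be done
None
```

The four vases stand upright in the display rack in reverse order, each within about 3 mm of its well's centre by the top camera, and I handed the job in at about 31 s; no verdict came back.

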